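# Set the photometer's filter lever to the third click and take a reading

### The job

With your fingertips only, push the orange filter lever on the bench photometer back to its home stop, then push it the other way click by click and leave it resting in the third click from home, without ever running past it. Then press the round green button fully down for a moment and let go. Push only - do not pinch the lever - press the button at no other time, and leave the bottle, the tube rack and the cup where they stand.

Things in the scene. Friction and masses are not known exactly. Their poses are not given: they have to be found in the camera images.
- photometer: White bench photometer, fixed, 220 (its x) x 340 (its y) mm, clear flat deck 90 mm up. Origin: centre of its underside; z up; turned up to 30 deg. On the deck, its frame, mm: lever slot along y at x = -50; green button at (55, 20); blue display wedge, up to 17 above the deck, over x 0 to 96, y -153 to -43; dark round cap, radius 22, 10 high, at (50, 110).
- lever (a joint): Orange lever's slide, m, along photometer +y. 0 = home, hard stop at the slot's -y end. Clicks every 14 mm: first 0.014, second 0.028, third 0.042, fourth 0.056, fifth 0.070 (far stop). Starts in the first, second or third. Leaving a click takes about 5 N; 7 mm on the resistance falls away and it snaps by itself into the next; released anywhere it drops into the nearest click.
- lever_top (a point): Centre of the top of the orange lever's upright paddle, 128 mm above the work surface; moves with the lever. Paddle: 16 mm thick along the slide (photometer y), 30 mm wide across it (photometer x), 38 mm tall from the deck (2 mm gap under it). At home this point is at (-50, -35) mm in the photometer's frame. Axes parallel to the photometer's.
- lever_faces_a: The raised faces of the lever's paddle towards the photometer's +y and +x (part of the lever, cannot come off). Origin: middle of the paddle at deck level.
- lever_faces_b: The raised faces of the lever's paddle towards the photometer's -y and -x (part of the lever, cannot come off). Origin: middle of the paddle at deck level. Fingers that press on both sets of faces at once are pinching the lever.
- read_button (a joint): Travel of the green button in m: 0 up, 0.006 fully down. A spring brings it back up; fully down takes 5 N.
- read_button_top (a point): Centre of the top of the green button, 112 mm above the work surface (22 above the deck); moves with the button. The cap has radius 13 mm and stands 10 mm out of a round black housing of radius 21 mm. It is pressed straight down.
- reagent_bottle: Bystander: amber bottle with blue cap, 60 mm diameter, 140 mm tall, standing on the bench beside the photometer. Origin: centre of its underside.
- tube_rack: Bystander: blue tube rack with four capped tubes, 120 x 50 mm, 94 mm tall, standing on the bench beside the photometer. Origin: centre of its underside.
- sample_cup: Bystander: white plastic cup, 60 mm across, 65 mm tall, standing on the bench beside the photometer. Origin: centre of its underside.

How it is judged:
By the outcome, as a careful person would: the job done as asked, in the order asked, and still so for the second after the job is handed in, with the robot touching nothing.
It also fails if it takes over 72 s, if anything falls off the work surface, if the arm or the gripper's body presses on something with over 40 N, if the wrist force passes 120 N, or if a joint passes its speed limit or range.

### The arm

A 7-joint arm with a two-finger parallel gripper is mounted at the origin on the work surface. World frame = base frame: x ahead of the robot, y to its left, z up, the work surface at z = 0. Lengths are in m, angles in rad, forces in N, time in s.
With the tool pointing down it reaches from about 0.425 to 0.875 m from the base axis. Payload 4.7 kg.
Tool frame: the origin (TCP) lies midway between the tips of the shut fingers; the grasp point (between the pads) lies 19 mm behind it; z points along the fingers, x is the direction in which the jaws open and shut, and the axes are right-handed (so a half turn about z gives the same grasp; the last joint's range is limited). The gripper opens to 85 mm and grips with 20 to 120 N. Pads are 22 mm wide; open, the fingers measure 114 mm over their backs; the gripper's body (76 mm by 85 mm) begins 54 mm behind the grasp point. The pads swing forward as they close: fully open they stand 13 mm farther back than shut.
Start: joints at [1.23, 0.321, -0.07, 1.45, 0.023, 1.371, -0.057], TCP at [0.226, -0.61, 0.209] pointing down, gripper open.
Joint ranges: [-2.86, 2.86], [-0.3, 2.09], [-1.38, 1.24], [0.06, 2.45], [-1.56, 4.7], [0.09, 2.05], [-2.69, 2.69]. Speed limits (rad/s): [2.57, 2.57, 3.14, 3.14, 3.14, 3.14, 3.14].

### API

Orientations are given as a unit quaternion [x, y, z, w].
In Python, from plant import movep, move_linear, move_joints, open_jaws, gripper_close, pause, ik, capture, IKError, sign_off, spot_in, cut_out, spot_point, read_t, read_joint_pos, read_qd, read_effort, read_tcp_pos, read_ee_rot, read_force, read_moment, read_opening gives the robot as it stands. Calls block until the motion is done:
- movep(position, orientation): joint-space move of the TCP to a pose.
- move_linear(position, max_speed=0.15, ori=None, force_limit=None): straight line of the TCP; ori=None keeps the orientation; max_speed is the mean speed in m/s. With force_limit (N) it stops when the force on the tool has changed by that much, and returns True; else False.
- move_joints(angles): joint-space move.
- open_jaws() and gripper_close(): open the fingers fully, or close them until they stop; the grip force is fixed at half the most.
- pause(seconds).
- ik(position, orientation): joint angles nearest the present ones, or None.
- capture(name): name is "scene" or "top"; returns a dict with "frame" (400x640x3 uint8, red, green, blue), "range_z" (400x640 float32, m along the optical axis (not along the pixel's ray), 0 where there is no reading), "mtx" (3x3 intrinsics, pixels), "distortion" ([k1, k2, p1, p2, k3] as OpenCV has them; the pictures are not rectified), "origin" and "orientation" of the camera in the world. Camera axes: x right, y up, looking along -z (the intrinsics and any distortion apply to the point x, -y, -z); pixel columns grow to the right and rows downward; lengths in m; the calibration is good to about 2 mm. A picture is of the moment at which its call begins.
A pose or a line that the arm cannot do raises IKError and nothing moves.
- sign_off(): hands the job in, once; it reports no verdict.
Trained networks look in a picture, given as the dict that the camera call returned (one of the last four; its "shot" number tells which), for a name from the list of things; names that differ only in an ending like _2 or _b are one class to them, and where a whole thing is asked for, a point or a joint stands for the part that bears it (a point fixed in the world has none). Each returns a list of dicts, best first, with "conf" (0 to 1); they miss things now and then, are a little off and sometimes report something else, mostly with a low value. They report only what shows in the picture. A call takes as long as a camera call.
- spot_in(thing, picture): "at" ([column, row] in pixels, amid what is visible of it).
- cut_out(thing, picture): "pixels" (400x640 bool, what is visible of it) and "at" ([column, row] in pixels, amid what is visible of it).
- spot_point(thing, picture): "at" ([column, row] in pixels: a listed point, or the origin of a listed thing).
Readings, each from a call of its own:
- read_t(): time.
- read_joint_pos(): joint angles.
- read_qd(): joint speeds.
- read_effort(): joint torques, N m.
- read_tcp_pos(): TCP position.
- read_ee_rot(): TCP orientation.
- read_force(): force on the tool from outside, world axes, zero at the start.
- read_moment(): the same for the moment, N m.
- read_opening(): finger opening in m.
Only numpy, scipy, OpenCV 4.12 (cv2) and the standard library are available. Lean on these libraries where they do the work, as an engineer would, in place of code of your own. Each camera call takes 0.05 s, during which the arm holds its last target.

## Working session

There is one attempt and no reset: what is moved stays moved. The work goes in short steps, each a Python script; the robot and the scene stay as the last script left them, time stands still between calls to the robot, and variables do not carry over. Pictures are saved under pics/ and viewed, and the job is handed in when it is done.

```bash
ls; mkdir -p pics
python3 - <<'E'
from plant import *
import cv2, numpy as np, pickle
print(read_t(),read_tcp_pos(),read_ee_rot(),read_opening())
for n in("scene","top"):
    c=capture(n); cv2.imwrite(f"pics/{n}0.png",c["frame"][:,:,::-1])
    print(n,c["origin"],c["orientation"],c["mtx"],c["distortion"])
    for t in("lever_top","read_button_top","photometer","reagent_bottle","tube_rack","sample_cup"):
        print(t,[(np.round(d["at"],1),round(d["conf"],2)) for d in spot_point(t,c)][:3])
    pickle.dump(dict(c),open(f"{n}0.pkl","wb"))
E
```

```text
pics
0.0 [ 0.22558299 -0.60896473  0.20750476] [ 8.20808648e-01 -5.71202426e-01 -8.22519602e-04 -5.24245123e-04] 0.08529082029639498
scene [ 1.09022635 -0.49678196  0.69698525] [0.40595212 0.16061362 0.30952165 0.84474996] [[378.28166488   0.         328.51900085]
 [  0.         378.28166488 200.33634466]
 [  0.           0.           1.        ]] [0.00639677 0.         0.         0.         0.        ]
lever_top [(array([314.4, 183.7]), 0.7), (array([308.6, 185.8]), 0.5), (array([309.8, 171.6]), 0.41)]
read_button_top [(array([345.9, 186. ]), 0.52)]
photometer [(array([332., 213.]), 0.71)]
reagent_bottle [(array([383.3, 178.2]), 0.57)]
tube_rack [(array([257.6, 262.4]), 0.73)]
sample_cup [(array([402.5, 188.6]), 0.82)]
top [0.363654   0.06403505 1.1017389 ] [-0.06809498  0.07545906  0.72675137 -0.67933898] [[379.44768612   0.         308.15767261]
 [  0.         379.44768612 199.7256344 ]
 [  0.           0.           1.        ]] [0.01698329 0.         0.         0.         0.        ]
lever_top [(array([289.5, 226.3]), 0.4)]
read_button_top [(array([273.4, 189.4]), 0.66)]
photometer [(array([282.3, 216. ]), 0.85)]
reagent_bottle []
tube_rack [(array([369.1, 217.3]), 0.67), (array([199. , 218.7]), 0.42)]
sample_cup [(array([207.2, 189.5]), 0.87)]
```

View pics/scene0.png

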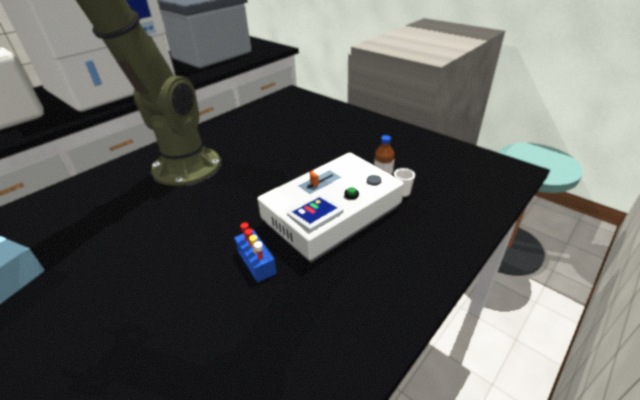

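View pics/top0.png

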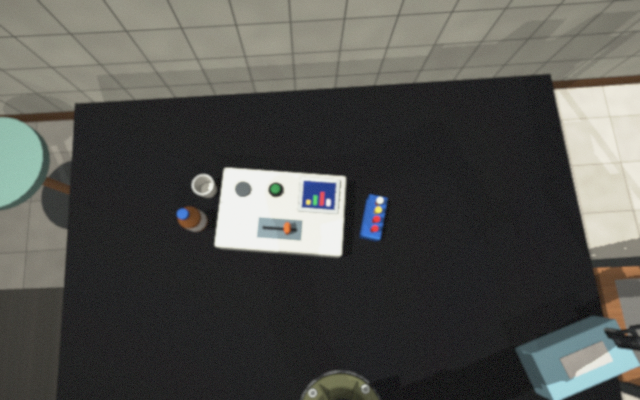

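The scene picture shows the photometer at about (332,205), with the orange lever at (314,180) and the green button at (351,193). In the top picture the lever is at (288,229) and the button at (276,189). The bottle and cup stand at the +y end and the rack at the −y end. Next I measure the pose.

```bash
cat > H.py <<'E'
import numpy as np, cv2
from scipy.spatial.transform import Rotation as R
def cloud(c):
    d=c["range_z"]; h,w=d.shape
    u,v=np.meshgrid(np.arange(w),np.arange(h))
    p=cv2.undistortPoints(np.stack([u,v],-1).reshape(-1,1,2).astype(float),np.array(c["mtx"]),np.array(c["distortion"])).reshape(h,w,2)
    P=np.stack([p[...,0]*d,-p[...,1]*d,-d],-1)
    W=P@R.from_quat(c["orientation"]).as_matrix().T+np.array(c["origin"])
    W[d<=0]=np.nan
    return W
def ray(c,uv,z):
    p=cv2.undistortPoints(np.array(uv,float).reshape(-1,1,2),np.array(c["mtx"]),np.array(c["distortion"])).reshape(-1,2)
    D=np.c_[p[:,0],-p[:,1],-np.ones(len(p))]@R.from_quat(c["orientation"]).as_matrix().T
    o=np.array(c["origin"]); return o+D*((z-o[2])/D[:,2])[:,None]
def hsv(c): return cv2.cvtColor(c["frame"],cv2.COLOR_RGB2HSV)
def orange(c):
    h=hsv(c); return (h[...,0]<16)&(h[...,1]>150)&(h[...,2]>100)
def green(c):
    h=hsv(c); return (h[...,0]>45)&(h[...,0]<85)&(h[...,1]>110)&(h[...,2]>50)
E
python3 - <<'E'
import pickle
from H import *
for n in("scene","top"):
    c=pickle.load(open(n+"0.pkl","rb")); W=cloud(c)
    h=hsv(c)
    deck=(abs(W[...,2]-.09)<.012)&(W[...,0]>.3)&(W[...,0]<1)&(abs(W[...,1])<.4)
    k,l,s,ce=cv2.connectedComponentsWithStats(deck.astype(np.uint8)); i=1+np.argmax(s[1:,4]); m=l==i
    print(n,m.sum(),"deckz",np.nanmedian(W[m][:,2]))
    # outline via rays at z=.09 contours
    cs,_=cv2.findContours(m.astype(np.uint8),0,1); ct=max(cs,key=len).reshape(-1,2)
    r=cv2.minAreaRect((ray(c,ct,.09)[:,:2]*1000).astype(np.float32)); print("rect",r)
    for nm,f,z in(("orange",orange,.128),("green",green,.112)):
        mm=f(c); vv,uu=np.nonzero(mm)
        near=cv2.dilate(m.astype(np.uint8),np.ones((15,15)))>0
        vv,uu=np.nonzero(mm&near); print(nm,len(uu),uu.mean(),vv.mean(),ray(c,[[uu.mean(),vv.mean()]],z), np.nanpercentile(W[mm&near],[5,50,95],axis=0).round(3).tolist())
    x0,x1,y0,y1=(290,345,160,215) if n=="scene" else (240,320,205,245)
    cv2.imwrite(f"pics/{n}_lev.png",cv2.resize(c["frame"][y0:y1,x0:x1,::-1],None,fx=9,fy=9,interpolation=cv2.INTER_CUBIC))
E
```

```text
scene 5860 deckz 0.08851382131310354
rect ((558.7390747070312, 114.00958251953125), (342.02166748046875, 225.5865478515625), 81.7667236328125)
orange 79 313.6835443037975 178.29113924050634 [[0.51830822 0.08855551 0.128     ]] [[0.491, 0.099, 0.097], [0.506, 0.102, 0.115], [0.514, 0.109, 0.127]]
green 83 338.56626506024094 195.87951807228916 [[0.60391625 0.08756101 0.112     ]] [[0.561, 0.026, 0.099], [0.608, 0.123, 0.104], [0.621, 0.138, 0.111]]
top 9017 deckz 0.08924152327744084
rect ((547.4607543945312, 120.0730209350586), (337.237060546875, 218.8488311767578), 81.84800720214844)
orange 48 286.7916666666667 227.85416666666666 [[0.49376498 0.10699048 0.128     ]] [[0.484, 0.101, 0.121], [0.493, 0.107, 0.127], [0.504, 0.114, 0.129]]
green 119 289.5546218487395 192.52941176470588 [[0.5902245  0.09498119 0.112     ]] [[0.56, 0.025, 0.098], [0.598, 0.126, 0.108], [0.613, 0.142, 0.113]]
```

View pics/top_lev.png

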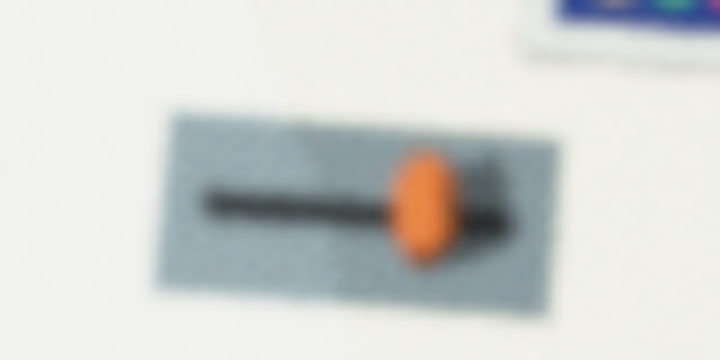

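View pics/scene_lev.png

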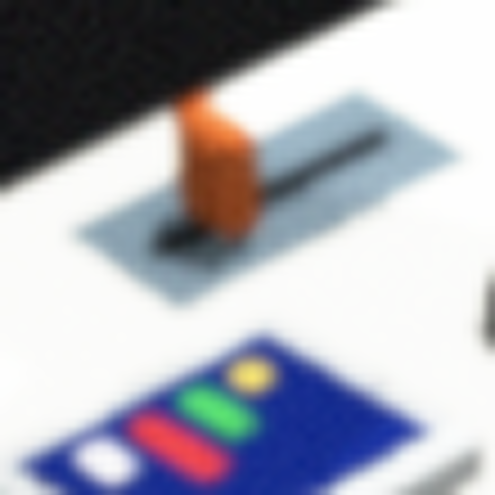

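The enlarged top view has the lever about 13–15 mm from home, which is the first click. I'll refine the pose with the button and the cap, and check the bystanders.

Run:
```python
import pickle
from H import *
from plant import *
yaw=np.radians(-8.2)
for n in("scene","top"):
    c=capture(n)
    W=cloud(c)
    g=green(c)&(abs(W[...,0]-.607)<.025)&(abs(W[...,1]-.132)<.03)
    vv,uu=np.nonzero(g); B=ray(c,[[uu.mean(),vv.mean()]],.110)[0]
    top=g&(W[...,2]>.108); 
    print(n,"button",B, np.nanmedian(W[g],axis=0), [ (d["conf"],ray(c,[d["at"]],.112)[0].round(4)) for d in spot_point("read_button_top",c)])
    print(" lever",[ (round(d["conf"],2),ray(c,[d["at"]],.128)[0].round(4)) for d in spot_point("lever_top",c)])
    o=orange(c)&(W[...,2]>.12)&(abs(W[...,0]-.495)<.04); print(" lever depth-top",o.sum(),np.nanmean(W[o],axis=0).round(4))
    print(" photom",[ (round(d["conf"],2),ray(c,[d["at"]],0)[0].round(4)) for d in spot_point("photometer",c)])
    # dark cap
    h=hsv(c); exp=np.array([.5475,.12]); 
    ce=exp+np.array([[np.cos(yaw),-np.sin(yaw)],[np.sin(yaw),np.cos(yaw)]])@[.05,.11]
    k=(np.hypot(W[...,0]-ce[0],W[...,1]-ce[1])<.04)&(h[...,2]<140)&(W[...,2]>.085); vv,uu=np.nonzero(k)
    print(" cap",len(uu),ray(c,[[uu.mean(),vv.mean()]],.098)[0],"exp",ce)
    for t in("reagent_bottle","tube_rack","sample_cup"):
        for d in cut_out(t,c)[:1]: print(" ",t,round(d["conf"],2),np.nanpercentile(W[d["pixels"]],[5,50,95],axis=0).round(3).tolist())
print(read_t())
```

```text
scene button [0.61482819 0.12596013 0.11      ] [0.61292622 0.12762894 0.10912807] [(0.57, array([0.5994, 0.1404, 0.112 ]))]
 lever [(0.6, array([0.506 , 0.1024, 0.128 ]))]
 lever depth-top 28 [0.5013 0.1042 0.124 ]
 photom [(0.7, array([0.5558, 0.1112, 0.    ]))]
 cap 103 [0.62114722 0.21607268 0.098     ] exp [0.61267799 0.22174394]
  reagent_bottle 0.95 [[0.542, 0.343, 0.037], [0.563, 0.358, 0.085], [0.581, 0.378, 0.137]]
  tube_rack 0.67 [[0.47, -0.171, 0.003], [0.547, -0.146, 0.048], [0.584, -0.124, 0.092]]
  sample_cup 0.63 [[0.536, 0.343, 0.038], [0.562, 0.357, 0.085], [0.58, 0.377, 0.137]]
top button [0.60431051 0.13285992 0.11      ] [0.60430706 0.13299576 0.11048446] [(0.53, array([0.5949, 0.1393, 0.112 ]))]
 lever [(0.43, array([0.4984, 0.1044, 0.128 ]))]
 lever depth-top 46 [0.4942 0.1073 0.1266]
 photom [(0.93, array([0.5548, 0.1281, 0.    ]))]
 cap 152 [0.6121429  0.22154408 0.098     ] exp [0.61267799 0.22174394]
  reagent_bottle 0.78 [[0.522, 0.342, 0.026], [0.541, 0.361, 0.093], [0.566, 0.386, 0.139]]
  tube_rack 0.79 [[0.465, -0.163, 0.005], [0.516, -0.132, 0.049], [0.573, -0.106, 0.094]]
  sample_cup 0.98 [[0.616, 0.313, 0.002], [0.648, 0.345, 0.035], [0.666, 0.365, 0.065]]
1.4
```

The two cameras disagree by about 10 mm on the button (0.615,0.126 against 0.604,0.133), and one calibration must be off. I'll bring the shut fingertip near the work and use its known position to judge which one.

```bash
cat >> H.py <<'E'
def quat(yaw):
    x=np.array([np.cos(yaw),np.sin(yaw),0]); z=np.array([0,0,-1.]); return R.from_matrix(np.c_[x,np.cross(z,x),z]).as_quat()
E
python3 - <<'E'
from H import *
from plant import *
gripper_close()
yaw=np.radians(-8.2)
for a in(yaw,yaw+np.pi):
    q=quat(a); s=ik([.498,.145,.2],q); print(a,s)
j=[ (np.abs(np.array(s)-read_joint_pos()).max(),a) for a in(yaw,yaw+np.pi) if (s:=ik([.498,.145,.2],quat(a))) is not None]
a=min(j)[1]; movep([.498,.145,.22],quat(a))
print(a,read_t(),read_tcp_pos(),read_force(),read_opening())
for n in("scene","top"):
    c=capture(n); cv2.imwrite(f"pics/{n}1.png",c["frame"][:,:,::-1])
    W=cloud(c); p=read_tcp_pos()
    m=(np.hypot(W[...,0]-p[0],W[...,1]-p[1])<.07)&(W[...,2]>.19)&(W[...,2]<.29)
    print(n,m.sum(),np.nanpercentile(W[m],[2,50,98],axis=0).round(4).tolist())
    # project tcp
    Pc=(np.array(p)-c["origin"])@R.from_quat(c["orientation"]).as_matrix(); Pc=Pc*[1,-1,-1]
    print(cv2.projectPoints(Pc.reshape(1,1,3),np.zeros(3),np.zeros(3),c["mtx"],c["distortion"])[0].ravel())
E
```

```text
-0.143116998663535 [ 0.14258232  0.07134385 -0.49643581  1.77064572  0.03516295  1.30834614
 -0.50503095]
2.998475654926258 [ 0.76042002  0.17646914 -1.18842434  1.75524153  0.16879449  1.32333318
  2.53420199]
-0.143116998663535 4.9917 [0.49843698 0.14386812 0.21991427] [0.31843163 0.3208639  0.26179629] 0.0002121710828795393
scene 182 [[0.4786, 0.1299, 0.2426], [0.5064, 0.1354, 0.2679], [0.5281, 0.1493, 0.2892]]
[320.91560778 136.8501227 ]
top 0 [nan, nan, nan]
[268.80122511 221.90623652]
  return np.nanmean(a, axis, out=out, keepdims=keepdims)
```

Run:
```python
import cv2
a=cv2.imread("pics/scene1.png")[80:230,250:430]; cv2.imwrite("pics/scene1z.png",cv2.resize(a,None,fx=4,fy=4,interpolation=2))
a=cv2.imread("pics/top1.png")[150:300,190:370]; cv2.imwrite("pics/top1z.png",cv2.resize(a,None,fx=4,fy=4,interpolation=2))
```

```text
(no output)
```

View pics/scene1z.png

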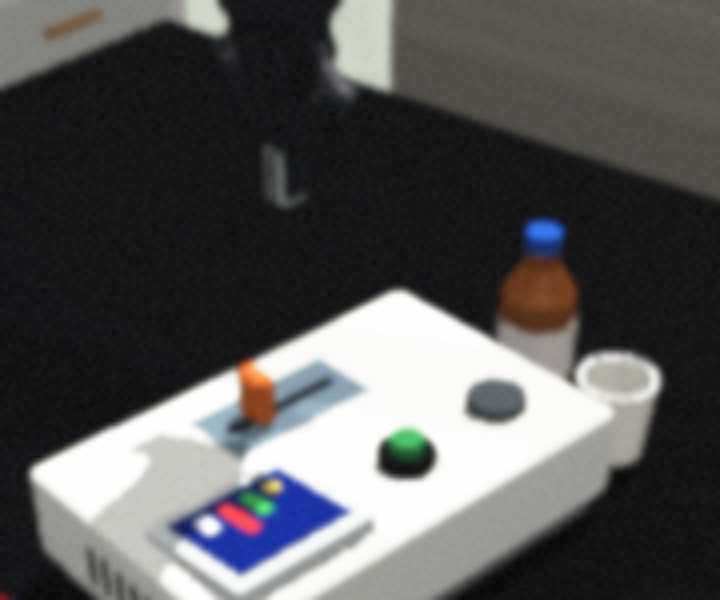

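View pics/top1z.png

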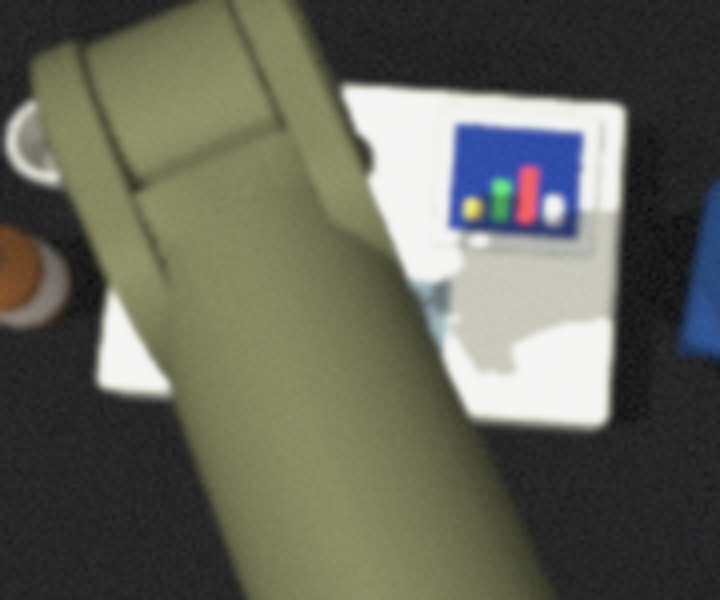

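In the scene view the visible grey of the fingertip ends at about (321,131), against a predicted TCP at (321,137). The dark tip is lost against the black bench and the arm hides the lever from the top camera. I'll lower it in front of the white deck, clear of the lever, and compare again.

Run:
```python
from H import *
from plant import *
print(move_linear([.498,.150,.115],max_speed=.08,force_limit=4))
p=np.array(read_tcp_pos());print(read_t(),p,read_force())
c=capture("scene"); a=c["frame"][130:230,270:400,::-1]
Pc=(p-c["origin"])@R.from_quat(c["orientation"]).as_matrix()*[1,-1,-1]
uv=cv2.projectPoints(Pc.reshape(1,1,3),np.zeros(3),np.zeros(3),c["mtx"],c["distortion"])[0].ravel();print(uv)
a=cv2.resize(a,None,fx=6,fy=6,interpolation=2)
cv2.drawMarker(a,tuple(int(v) for v in (uv-[270,130]+.5)*6),(255,0,255),0,14,1)
cv2.imwrite("pics/scene2z.png",a)
```

```text
False
6.5583 [0.49844439 0.15009189 0.11556347] [-0.28568971 -0.76736021  0.83775813]
[323.6221131  169.50917383]
```

View pics/scene2z.png

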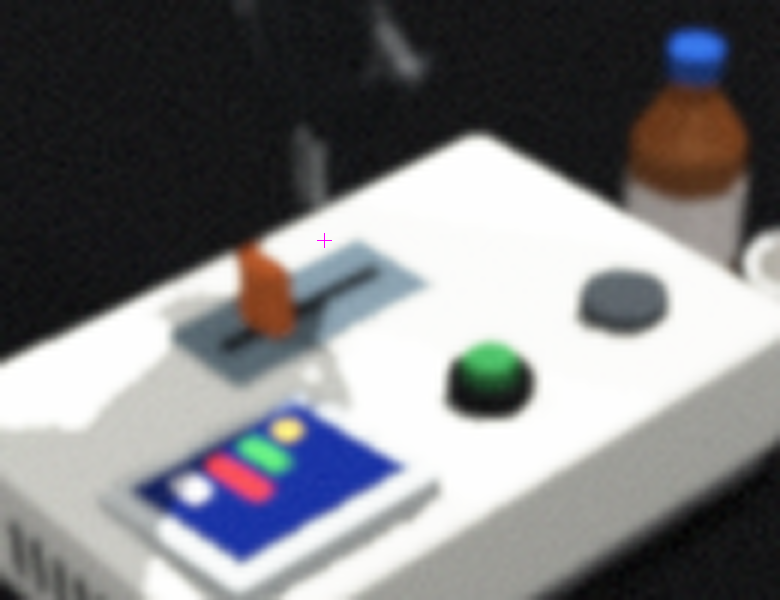

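The grey fingertip shows at about (321.5,164), where the calibration puts the TCP at (323.6,169.5). Next I check both cameras against the robot base, which must be at the origin, and against the table plane.

Run:
```python
import pickle
from H import *
for n in("scene","top"):
    c=pickle.load(open(n+"0.pkl","rb")); W=cloud(c)
    def pr(P):
        Pc=(np.array(P)-c["origin"])@R.from_quat(c["orientation"]).as_matrix()*[1,-1,-1]
        return cv2.projectPoints(Pc.reshape(-1,1,3),np.zeros(3),np.zeros(3),c["mtx"],c["distortion"])[0].reshape(-1,2)
    t=(abs(W[...,2])<.03)&(W[...,0]>.2)&(W[...,0]<.9)&(abs(W[...,1])<.5)
    A=W[t]; A=A[np.isfinite(A).all(1)]; s=np.linalg.lstsq(np.c_[A[:,:2],np.ones(len(A))],A[:,2],rcond=None)[0]; print(n,"table plane",s.round(4))
    print("origin px",pr([[0,0,0],[0,0,.02]]).round(1))
    for lo,hi in((.008,.03),(.03,.06),(.06,.1),(.1,.15),(.15,.25)):
        m=(W[...,2]>lo)&(W[...,2]<hi)&(np.hypot(W[...,0],W[...,1])<.2)
        if m.sum()>5: print(lo,m.sum(),np.nanpercentile(W[m],[1,50,99],axis=0).round(3).tolist())
    m=(W[...,2]>.006)&(W[...,2]<.4)&(np.hypot(W[...,0],W[...,1])<.15)
    q=W[m]; print("hist z",np.histogram(q[:,2],bins=np.arange(0,.1,.005))[0])
    im=c["frame"][:,:,::-1].copy()
    th=np.linspace(0,6.28,60)
    for r,z in((.095,0),(.075,.02)):
        for p in pr(np.c_[r*np.cos(th),r*np.sin(th),0*th+z]): 
            if 0<=p[0]<640 and 0<=p[1]<400: im[int(p[1]),int(p[0])]=(255,0,255)
    y0,x0=(110,120) if n=="scene" else (320,270)
    cv2.imwrite(f"pics/base_{n}.png",cv2.resize(im[y0:y0+80,x0:x0+130],None,fx=6,fy=6,interpolation=0))
```

```text
scene table plane [ 0.0004 -0.0004 -0.0014]
origin px [[186.  165.6]
 [184.5 160.6]]
0.008 991 [[-0.083, -0.107, 0.008], [0.059, -0.044, 0.012], [0.112, 0.104, 0.03]]
0.03 454 [[-0.02, -0.082, 0.03], [0.058, -0.029, 0.044], [0.078, 0.079, 0.06]]
0.06 493 [[-0.014, -0.066, 0.06], [0.056, -0.028, 0.08], [0.071, 0.054, 0.1]]
0.1 615 [[-0.009, -0.064, 0.101], [0.056, -0.028, 0.126], [0.069, 0.052, 0.149]]
0.15 1748 [[-0.03, -0.075, 0.151], [0.05, -0.033, 0.199], [0.079, 0.073, 0.249]]
hist z [  0 167 540 130 108  91  97  79  74  74  68  62  62  45  58  83  65  64
  55]
top table plane [-0.0008 -0.0005 -0.0004]
origin px [[340.2 417.2]
 [340.9 420. ]]
0.008 1142 [[0.043, -0.095, 0.009], [0.077, -0.006, 0.013], [0.107, 0.086, 0.028]]
0.03 237 [[0.052, -0.049, 0.03], [0.066, -0.003, 0.042], [0.078, 0.045, 0.059]]
0.06 35 [[0.061, -0.026, 0.06], [0.065, -0.004, 0.071], [0.067, 0.015, 0.08]]
hist z [  0 124 701 218  64  57  54  48  44  33  33  25  11   5   8  10   1   0
   0]
```

View pics/base_scene.png

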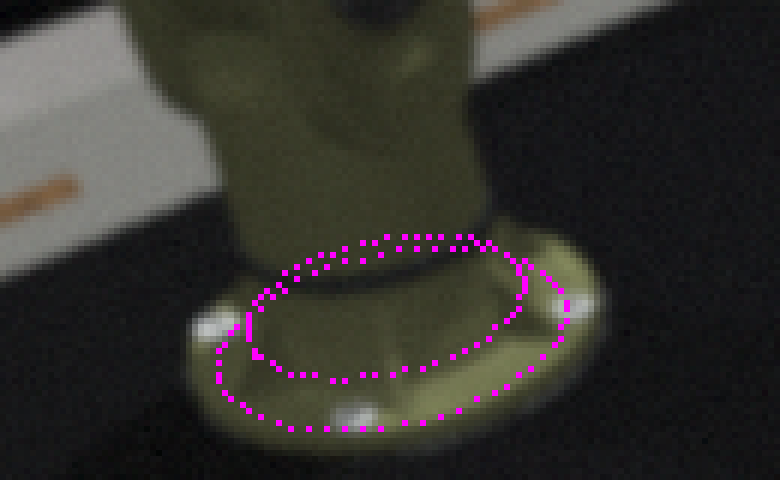

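View pics/base_top.png

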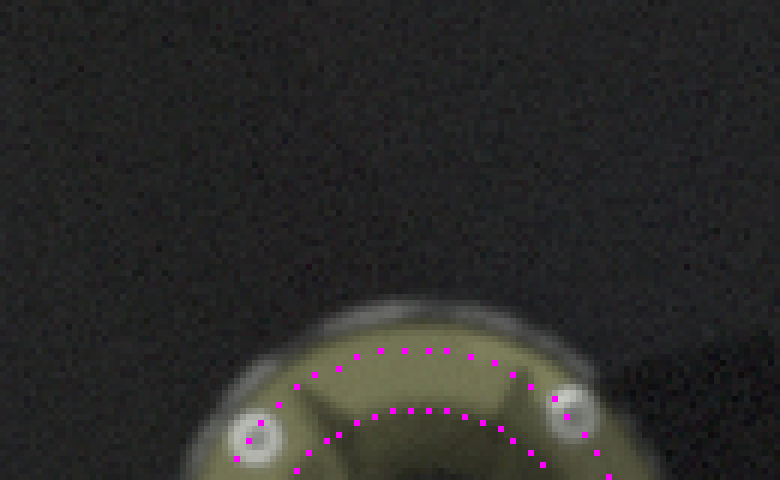

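Run:
```python
from H import *
from plant import *
c=capture("scene");W=cloud(c);p=np.array(read_tcp_pos())
m=(np.hypot(W[...,0]-p[0],W[...,1]-p[1])<.06)&(W[...,2]>.1)&(W[...,2]<.25)
m&=~orange(c)
vv,uu=np.nonzero(m)
for v in range(vv.min(),vv.max()+1):
    s=m[v]; 
    if s.any(): print(v,np.nonzero(s)[0].min(),np.nonzero(s)[0].max(),np.median(W[v][s],axis=0).round(3))
q=c["frame"][155:175,312:334].mean(-1).astype(int); print(q)
```

```text
125 309 312 [0.458 0.149 0.239]
126 307 314 [0.459 0.147 0.237]
127 306 319 [0.469 0.145 0.238]
128 305 321 [0.472 0.143 0.237]
129 305 324 [0.486 0.141 0.242]
130 306 324 [0.489 0.14  0.24 ]
131 306 335 [0.493 0.14  0.238]
132 307 335 [0.512 0.138 0.242]
133 307 335 [0.512 0.137 0.241]
134 309 335 [0.516 0.137 0.239]
135 308 335 [0.514 0.138 0.234]
136 309 336 [0.517 0.137 0.233]
137 309 336 [0.515 0.138 0.23 ]
138 310 337 [0.515 0.138 0.226]
139 310 341 [0.521 0.141 0.224]
140 311 341 [0.521 0.14  0.22 ]
141 311 338 [0.515 0.139 0.216]
142 311 334 [0.513 0.137 0.21 ]
143 312 334 [0.512 0.137 0.206]
144 312 340 [0.513 0.141 0.202]
145 313 339 [0.514 0.14  0.203]
146 313 338 [0.511 0.14  0.2  ]
147 316 338 [0.515 0.138 0.201]
148 317 337 [0.514 0.138 0.195]
149 317 336 [0.521 0.138 0.193]
150 318 335 [0.525 0.138 0.189]
151 318 334 [0.521 0.138 0.186]
152 319 331 [0.518 0.138 0.185]
153 319 329 [0.511 0.137 0.178]
154 319 328 [0.508 0.141 0.173]
155 319 328 [0.508 0.142 0.167]
156 319 328 [0.506 0.143 0.165]
157 319 328 [0.507 0.142 0.162]
158 319 328 [0.506 0.144 0.158]
159 319 328 
[... 1692 characters left out ...]
7 249 250 251 250 250 250 250
  250 250 251 251]
 [ 31  41  68 105 146 190 225 240 247 249 250 251 250 250 250 250 249 247
  248 249 250 250]
 [ 50  87 139 189 223 240 247 249 250 250 250 250 250 250 249 246 240 234
  236 244 248 250]
 [ 87 144 205 237 245 249 250 250 251 250 250 250 248 245 239 229 207 196
  204 226 240 246]
 [113 167 221 242 248 250 250 250 250 250 249 245 239 228 210 187 172 167
  169 186 212 232]
 [112 145 186 222 240 247 250 250 249 246 238 229 208 188 170 166 159 162
  160 161 172 196]
 [104 113 135 165 203 235 245 245 238 228 208 188 173 163 163 159 158 154
  151 147 149 162]
 [ 97 104 109 116 147 191 224 225 207 186 172 165 162 160 158 153 150 138
  127 118 122 141]]
```

By the scene depth the shut fingertip ends about 20 mm above the reported TCP. A light touch on a bare bit of deck, well away from the lever and button, will settle the real tip height.

Run:
```python
from H import *
from plant import *
move_linear([.5427,.1914,.125],max_speed=.1)
print(read_force())
hit=move_linear([.5427,.1914,.066],max_speed=.02,force_limit=4)
p=np.array(read_tcp_pos());print(hit,read_t(),p,read_force(),read_opening())
c=capture("scene");a=c["frame"][130:230,270:400,::-1]
cv2.imwrite("pics/scene3z.png",cv2.resize(a,None,fx=6,fy=6,interpolation=2))
move_linear([.5427,.1914,.125],max_speed=.1)
print(read_t(),read_force())
```

```text
[0.6332621  0.38834714 0.26475547]
True 10.05 [0.54270798 0.19140899 0.06744429] [-0.59140438 -0.58320513  4.43338143] -4.753316549858566e-05
10.8333 [-0.22403016 -0.78952687  0.34535622]
```

View pics/scene3z.png

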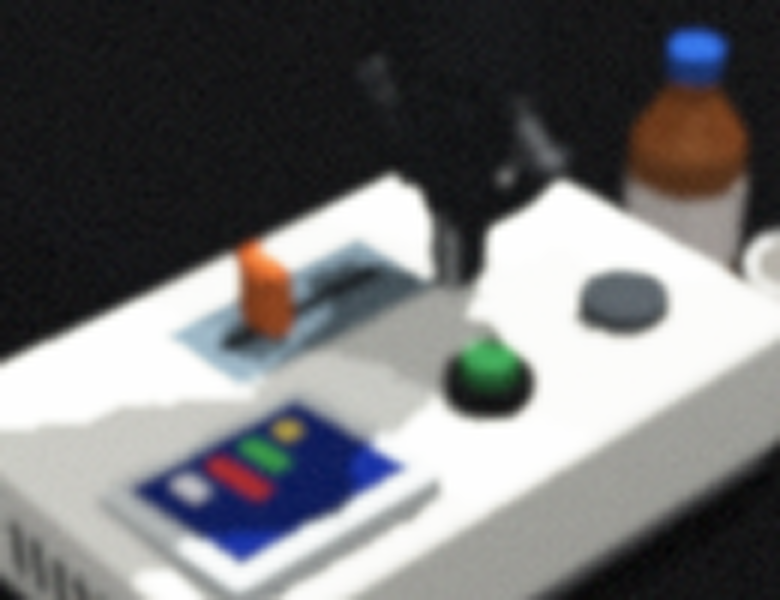

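The deck was touched at TCP z = 0.0674 (deck 0.090), so the real tip is about 22 mm behind the reported TCP. I'll measure the finger's sideways offset in the same way.

Run:
```python
from H import *
from plant import *
move_linear([.5427,.1914,.085],max_speed=.1)
c=capture("scene");W=cloud(c);p=np.array(read_tcp_pos());print(p)
yaw=np.radians(-8.2); Rm=np.array([[np.cos(yaw),np.sin(yaw)],[-np.sin(yaw),np.cos(yaw)]])
m=(np.hypot(W[...,0]-p[0],W[...,1]-p[1])<.05)&(W[...,2]>.104)&(W[...,2]<.16)&(c["frame"].mean(-1)<130)&~green(c)
q=W-p; xy=q[...,:2]@Rm.T
for v in range(400):
    s=np.nonzero(m[v])[0]
    if len(s): print(v,s.min(),s.max(),"x",xy[v,s,0].round(3)[::3],"y",xy[v,s,1].round(3)[::3],"z",W[v,s,2].mean().round(3))
a=c["frame"][120:220,300:390,::-1]
cv2.imwrite("pics/scene4z.png",cv2.resize(a,None,fx=6,fy=6,interpolation=2))
```

```text
[0.54291861 0.19162242 0.08522216]
152 335 335 x [-0.033] y [-0.009] z 0.158
153 335 338 x [-0.03] y [-0.012] z 0.158
154 335 339 x [-0.03  -0.019] y [-0.012 -0.01 ] z 0.157
155 336 339 x [-0.025 -0.02 ] y [-0.013 -0.006] z 0.154
156 337 351 x [-0.023 -0.006  0.004] y [-0.011 -0.012  0.009] z 0.156
157 340 351 x [-0.007 -0.001  0.013] y [-0.015 -0.008  0.004] z 0.157
158 341 348 x [-0.008  0.005] y [-0.009 -0.011] z 0.155
159 341 348 x [-0.004  0.007  0.014] y [-0.013 -0.013 -0.008] z 0.154
160 342 348 x [-0.003  0.009  0.014] y [-0.011 -0.011 -0.005] z 0.151
161 342 349 x [-0.002  0.012  0.022] y [-0.012 -0.014 -0.012] z 0.15
162 342 351 x [-0.003  0.008  0.016  0.032] y [-0.011 -0.01  -0.006 -0.011] z 0.148
163 342 350 x [-0.003  0.006  0.014] y [-0.011 -0.008 -0.004] z 0.143
164 342 350 x [-0.004  0.009  0.012] y [-0.01  -0.01  -0.002] z 0.137
165 342 350 x [-0.002  0.008  0.013] y [-0.011 -0.01  -0.003] z 0.134
166 342 350 x [-0.001  0.009  0.014] y [-0.012 -0.011 -0.004] z 0.131
167 342 350 x [-0.003  0.009  0.015] y [-0.01  -0.011 -0.005] z 0.128
168 343 350 x [0.001 0.011 0.013] y [-0.01  -0.009  0.001] z 0.126
169 343 350 x [0.002 0.008 0.012] y [-0.012 -0.006  0.002] z 0.122
170 343 349 x [0.001 0.008 0.013] y [-0.011 -0.006  0.001] z 0.118
171 344 348 x [0.005 0.013] y [-0.011 -0.007] z 0.116
```

View pics/scene4z.png

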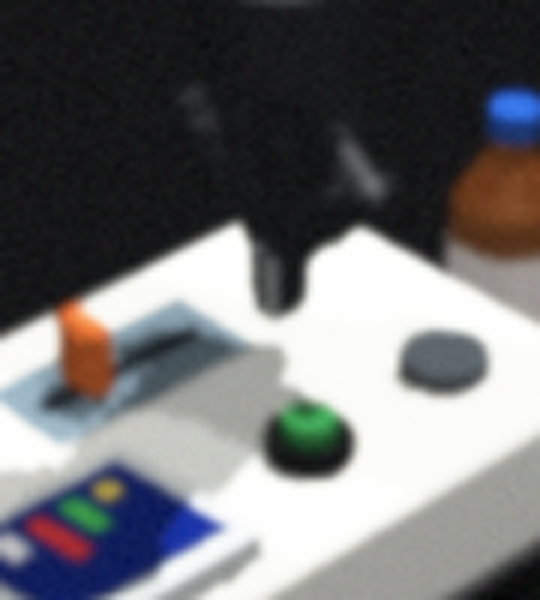

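The finger is centred laterally within a few mm, with its −y side 11 mm from the TCP as expected, so only the length differs. Now I push the lever home from its +y side, with a force stop well above the 5 N click.

```bash
cat >> H.py <<'E'
YAW=np.radians(-8.2); C=np.array([.5475,.120])
RW=np.array([[np.cos(YAW),-np.sin(YAW)],[np.sin(YAW),np.cos(YAW)]])
def w(x,y,z): return list(C+RW@np.array([x,y]))+[z]
def loc(p): return RW.T@(np.array(p[:2])-C)
def f(F): return np.r_[RW.T@np.array(F[:2]),F[2]]
E
python3 - <<'E'
from H import *
from plant import *
move_linear(w(-.05,.02,.085),max_speed=.1)
move_linear(w(-.05,.015,.082),max_speed=.05)
print(read_t(),f(read_force()))
h=move_linear(w(-.05,-.012,.082),max_speed=.02,force_limit=2.5)
print("contact",h,loc(read_tcp_pos()).round(4),f(read_force()).round(2))
h=move_linear(w(-.05,-.030,.082),max_speed=.02,force_limit=14)
pause(.2)
print("home?",h,loc(read_tcp_pos()).round(4),f(read_force()).round(2),read_t())
c=capture("scene");cv2.imwrite("pics/scene5z.png",cv2.resize(c["frame"][130:230,270:370,::-1],None,fx=6,fy=6,interpolation=2))
E
```

```text
12.4583 [0.35606957 0.03394885 0.97738976]
contact True [-0.0501 -0.0003] [1.24 0.82 1.29]
home? True [-0.0509 -0.0143] [1.55 4.57 1.29] 14.4333
```

View pics/scene5z.png

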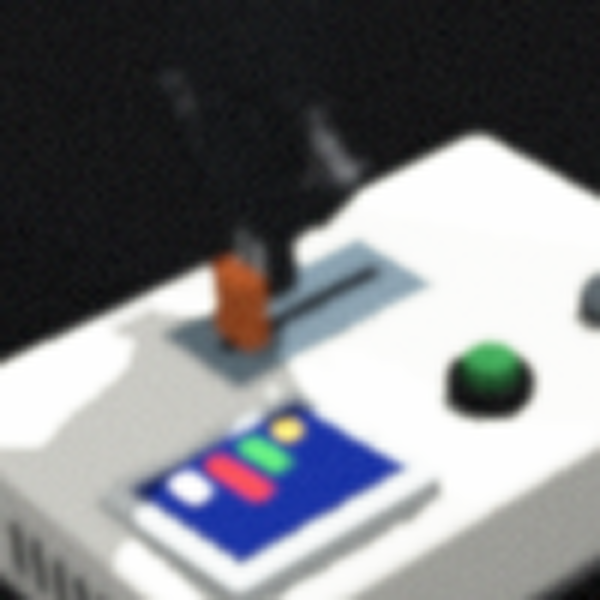

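The finger advanced exactly 14 mm from contact to a hard stop of about 14 N, and the picture shows the lever at the slot's home end (zoom (243,310)). Now I go over to the −y side and find home contact softly.

Run:
```python
from H import *
from plant import *
move_linear(w(-.05,-.006,.082),max_speed=.05)
move_linear(w(-.05,-.006,.13),max_speed=.1)
move_linear(w(-.05,-.075,.13),max_speed=.1)
move_linear(w(-.05,-.075,.082),max_speed=.1,force_limit=5)
pause(.1);f0=f(read_force());print(read_t(),f0.round(2))
h=move_linear(w(-.05,-.046,.082),max_speed=.015,force_limit=2.5)
print("contact",h,loc(read_tcp_pos()).round(4),(f(read_force())-f0).round(2),read_t())
c=capture("scene");cv2.imwrite("pics/scene6z.png",cv2.resize(c["frame"][130:230,270:370,::-1],None,fx=6,fy=6,interpolation=2))
```

```text
17.0167 [ 0.77 -0.35 -0.07]
contact True [-0.0503 -0.052 ] [-0.49  0.04  0.27] 18.4333
```

View pics/scene6z.png

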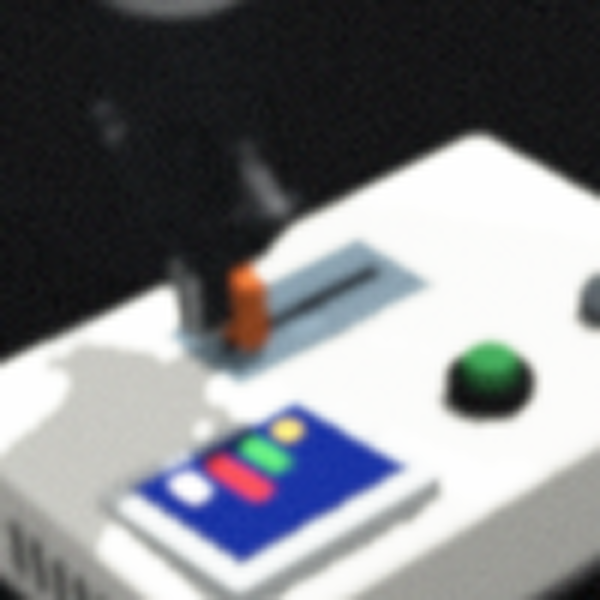

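Contact is at y′ = −52.0 mm against −52.3 predicted. I'll do one click at a time, going 10 mm past each click's contact (it snaps at 7 mm; the next click is only at risk after 21 mm), with a pause and checks.

Run:
```python
from H import *
from plant import *
y0=-.052
def lev(c):
    W=cloud(c); o=orange(c)&(abs(W[...,0]-.495)<.05)&(W[...,2]>.1)&(W[...,2]<.14); v,u=np.nonzero(o)
    return loc(np.nanmean(W[o],axis=0)).round(4)
print("home",lev(capture("scene")))
for k in range(2):
    h=move_linear(w(-.05,y0+.014*k+.010,.082),max_speed=.015,force_limit=12)
    print(k+1,h,loc(read_tcp_pos()).round(4),f(read_force()).round(2))
    pause(.4); c=capture("scene"); print(lev(c),f(read_force()).round(2),read_t())
cv2.imwrite("pics/scene7z.png",cv2.resize(c["frame"][130:230,270:370,::-1],None,fx=6,fy=6,interpolation=2))
```

```text
home [-0.0357 -0.0263]
1 False [-0.0498 -0.0415] [ 0.85 -0.37 -0.84]
[-0.0375 -0.0097] [ 0.02 -0.68 -0.22] 19.8
2 False [-0.05   -0.0278] [ 0.5   0.56 -0.18]
[-0.0367  0.0001] [ 0.18 -0.04  0.05] 21.3333
```

View pics/scene7z.png

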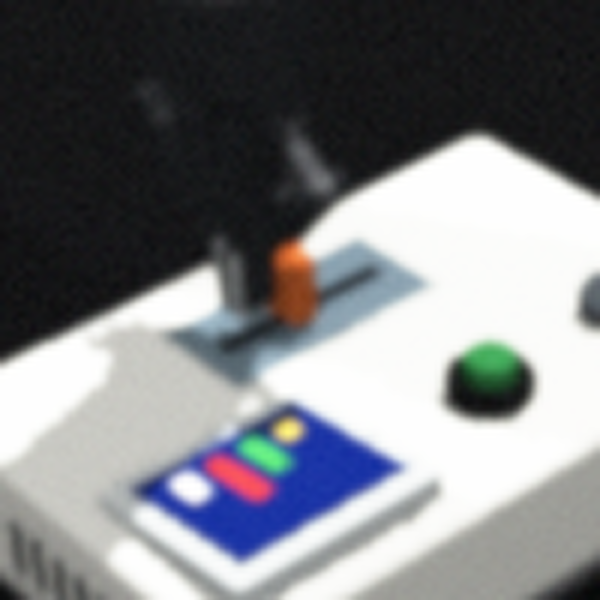

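The lever went from zoom (248,308) to (295,285), about 26 mm by depth. It rests in the second click with a small gap to the finger. Now the third, then back off and look without the arm.

Run:
```python
from H import *
from plant import *
y0=-.052
def lev(c):
    W=cloud(c); o=orange(c)&(abs(W[...,0]-.495)<.05)&(W[...,2]>.1)&(W[...,2]<.14)
    return loc(np.nanmean(W[o],axis=0)).round(4)
h=move_linear(w(-.05,y0+.038,.082),max_speed=.015,force_limit=12)
print(h,loc(read_tcp_pos()).round(4),f(read_force()).round(2))
pause(.4); print(lev(capture("scene")))
move_linear(w(-.05,-.045,.082),max_speed=.08)
move_linear(w(-.05,-.045,.14),max_speed=.12)
move_linear(w(.055,.02,.14),max_speed=.15)
c=capture("scene"); print(lev(c),read_t())
cv2.imwrite("pics/scene8z.png",cv2.resize(c["frame"][110:230,270:390,::-1],None,fx=5,fy=5,interpolation=2))
c=capture("top");cv2.imwrite("pics/top8z.png",cv2.resize(c["frame"][150:270,200:360,::-1],None,fx=5,fy=5,interpolation=2))
```

```text
False [-0.0501 -0.0138] [ 0.3 -0.6  0.2]
[-0.0376  0.0181]
[-0.0404  0.0114] 25.0583
```

View pics/scene8z.png

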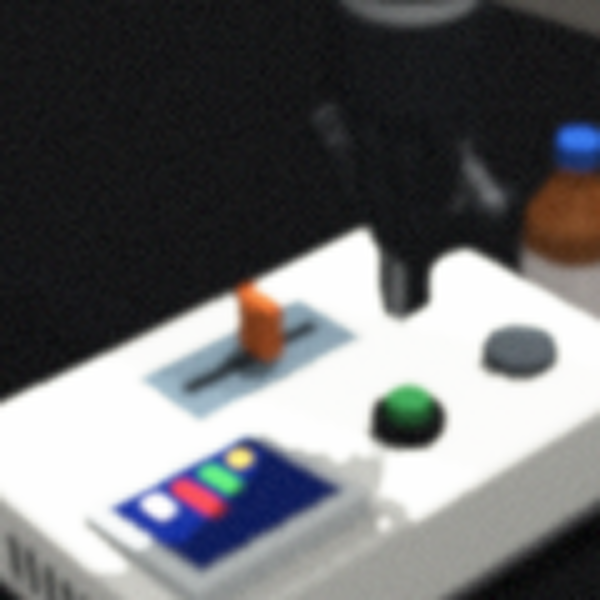

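View pics/top8z.png

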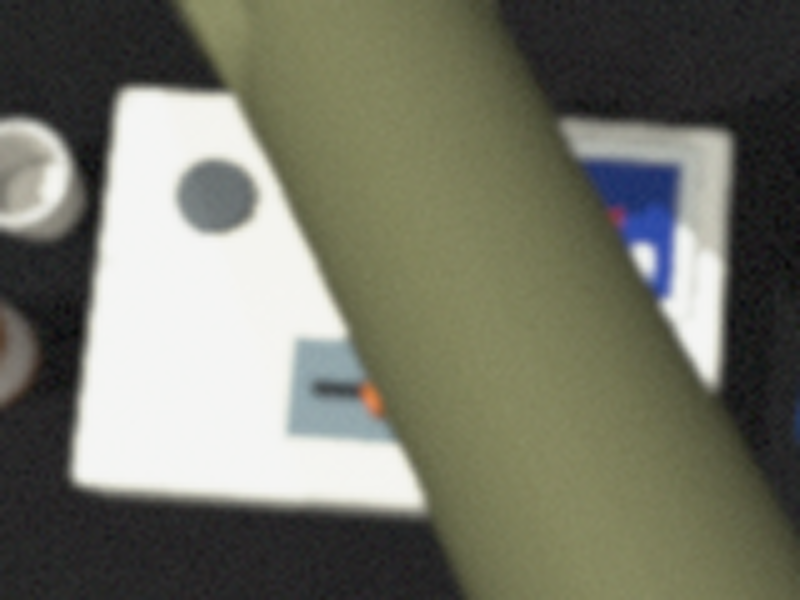

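Scene view: the lever stands past mid-slot at zoom (262,325), with slot visible beyond it, as it should be in the third click. I hover just above the button to check alignment first.

Run:
```python
from H import *
from plant import *
import pickle
def lev(c):
    W=cloud(c); o=orange(c)&(abs(W[...,0]-.495)<.05)&(W[...,2]>.1)&(W[...,2]<.14)
    return loc(np.nanmean(W[o],axis=0)).round(4)
print("start lever, same measure",lev(pickle.load(open("scene0.pkl","rb"))))
move_linear(w(.055,.02,.098),max_speed=.08,force_limit=2.5)
print(read_tcp_pos(),f(read_force()).round(2),read_t())
c=capture("scene");cv2.imwrite("pics/scene9z.png",cv2.resize(c["frame"][150:230,310:390,::-1],None,fx=7,fy=7,interpolation=2))
```

```text
start lever, same measure [-0.0398 -0.0129]
[0.60481296 0.13208464 0.09785684] [0.18 0.24 0.53] 25.7833
```

View pics/scene9z.png

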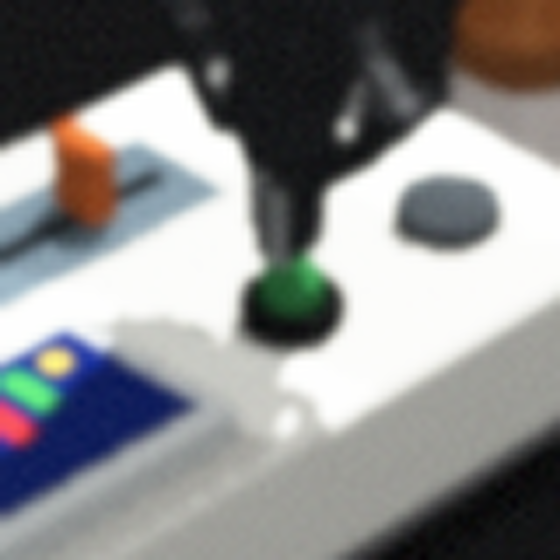

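The tip is centred over the cap (zoom x 287 against 292). The lever reads +24 mm from its starting first click, which fits the third (+28) and not the second (+14). Pressing now.

Run:
```python
from H import *
from plant import *
h=move_linear(w(.055,.02,.074),max_speed=.02,force_limit=12)
z=read_tcp_pos()[2];F=f(read_force()).round(2)
pause(.3)
print("stop",h,z,F,"held",read_tcp_pos()[2],f(read_force()).round(2))
c=capture("scene")
move_linear(w(.055,.02,.13),max_speed=.08)
cv2.imwrite("pics/scene10z.png",cv2.resize(c["frame"][150:230,310:390,::-1],None,fx=7,fy=7,interpolation=2))
print(f(read_force()).round(2),read_t())
```

```text
stop True 0.0835584332964185 [-0.63 -1.02  4.12] held 0.08345735807867366 [-1.37 -0.76  5.75]
[0.42 0.61 0.75] 27.7167
```

View pics/scene10z.png

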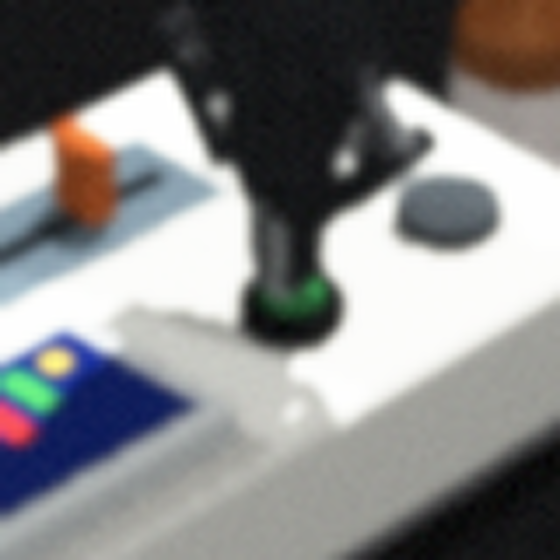

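It stopped at z = 0.0835, exactly the predicted fully-down height, with the 12 N stop tripped (more than the 5 N needed). I clear the arm and check everything.

Run:
```python
from H import *
from plant import *
import pickle
move_linear(w(.055,.02,.22),max_speed=.15)
movep([.226,-.61,.209],[.8208,-.5712,0,0])
pause(.3)
for n in("scene","top"):
    c=capture(n);c0=pickle.load(open(n+"0.pkl","rb"))
    for nm,k in(("start",c0),("now",c)):
        W=cloud(k); o=orange(k)&(abs(W[...,0]-.495)<.05)&(W[...,2]>.115)&(W[...,2]<.14); g=green(k)&(abs(W[...,0]-.607)<.025)&(abs(W[...,1]-.132)<.03)
        v,u=np.nonzero(o); print(n,nm,"lever",loc(ray(k,[[u.mean(),v.mean()]],.126)[0]).round(4),"button z",np.nanpercentile(W[g][:,2],90).round(4))
    d=np.abs(c["frame"].astype(int)-c0["frame"]).max(-1)>60
    vv,uu=np.nonzero(d); k,l,s,_=cv2.connectedComponentsWithStats(cv2.dilate(d.astype(np.uint8),np.ones((5,5)))); print("changed",[x.tolist() for x in s[1:] if x[4]>40])
cv2.imwrite("pics/top11z.png",cv2.resize(c["frame"][150:260,170:400,::-1],None,fx=3.4,fy=3.4,interpolation=2))
print(read_t(),read_tcp_pos())
```

```text
scene start lever [-0.0368 -0.0262] button z 0.1111
scene now lever [-0.0387  0.0021] button z 0.1112
changed [[74, 0, 26, 38, 339], [138, 17, 7, 10, 66], [102, 38, 8, 10, 50], [115, 59, 20, 27, 191], [307, 164, 22, 27, 475], [0, 237, 12, 11, 103]]
top start lever [-0.0512 -0.0203] button z 0.1126
top now lever [-0.0512  0.0069] button z 0.1125
changed [[270, 220, 26, 17, 351], [542, 316, 98, 70, 1709]]
31.7917 [ 0.22611126 -0.60997993  0.20905103]
```

View pics/top11z.png

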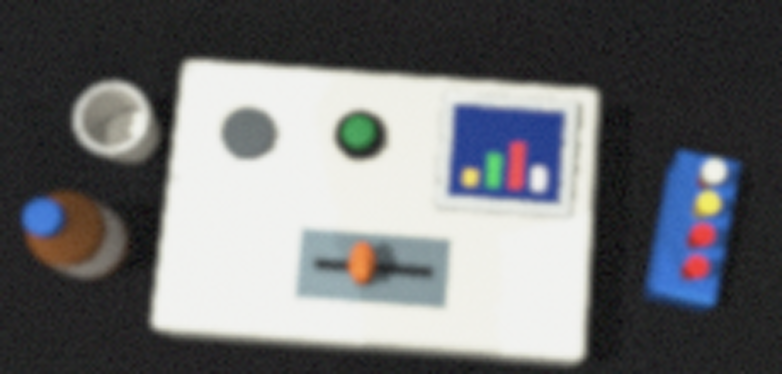

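The top view shows the lever at zoom (362,262), y′ = +6.9 mm, which is 41.9 mm from home (third click is 42). It moved +27 to +28 mm from its start in both cameras. The button is back up at 0.1125, and nothing else on the bench has changed.

```bash
python3 -c "
from plant import *
sign_off()"
```

```text
the job is handed in; nothing more can be done
```

The job is done and handed in at about 32 s of robot time: the lever rests in the third click and the green button has been pressed and released.

**What I did:** With the shut fingers I pushed the lever from its first click back to the home stop. I then pushed it from the other side one click at a time to the third, pressed the button once, let go and cleared the arm.

**Last checks:**
- **Lever:** it stands 41.9 mm from home by the top camera (third click is 42 mm). Both cameras show it moved 27–28 mm from where it started.
- **Button:** it stopped at the height expected for fully down, with the 12 N force stop tripped. After release its top reads 112.5 mm, the same as before.
- **Bystanders:** comparing pictures before and after shows no change at the bottle, rack or cup.

**Disagreements:**
- **Fingertip length:** the real shut fingertip is about 22 mm behind the reported TCP. I found this with one light touch (about 4 N) on bare deck and corrected for it.
- **Camera offset:** the scene camera put things about 10 mm off the top camera, probably because it also sees the sides of parts. I relied on the top camera and on contact.
- **Mid-task lever reading:** a rough depth check gave +24 mm of lever travel instead of 28 mm. The final views with the arm clear settled it.

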